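# Size an unmarked bucket disc in the stepped bore gauge

## Task

Take the disc that stands in the orange ring by its stem and find its size in the stepped bore gauge: try it flat over each bore in turn, starting with the smallest bore on the lowest step and going up one step at a time, pressing gently (always under 35 N) so that it touches, until it drops in. Leave it standing fully down in that first bore that takes it, and never put it into a larger one; let it go there and leave the other two discs and the loose petri dish as they are.

Things in the scene. Friction and masses are not known exactly. Their poses are not given: they have to be found in the camera images.
- gauge: stepped bore gauge, fixed: blue-painted metal staircase on a steel foot plate 78 x 220 x 6 mm. Four steps along its y axis, rising to +y, each 50 mm long (y), 58 mm wide (x), tops 20, 27, 34, 41 mm above the bench, one upright blind bore in the middle of each. Each disc has a bore 1.6 mm wider than itself; the next smaller is 2.4 mm too narrow; none enters the smallest. Origin under its middle, z up
- gauge_bore1 (a point): centre of the mouth of bore 1 (lowest step, smallest), in the plane of that step's top; axes as the gauge's, z up. Diameter 23.6 mm, 12 mm deep, flat floor, 1 mm chamfer. A disc that fits stands on the floor, its rim 2 mm proud; one too large, or over 1 mm off-centre, stays on the mouth about 11 mm higher
- gauge_bore2 (a point): centre of the mouth of bore 2 (second step), in the plane of that step's top; axes as the gauge's, z up. Diameter 27.6 mm, 12 mm deep, flat floor, 1 mm chamfer. A disc that fits stands on the floor, its rim 2 mm proud; one too large, or over 1 mm off-centre, stays on the mouth about 11 mm higher
- gauge_bore3 (a point): centre of the mouth of bore 3 (third step), in the plane of that step's top; axes as the gauge's, z up. Diameter 31.6 mm, 12 mm deep, flat floor, 1 mm chamfer. A disc that fits stands on the floor, its rim 2 mm proud; one too large, or over 1 mm off-centre, stays on the mouth about 11 mm higher
- gauge_bore4 (a point): centre of the mouth of bore 4 (highest step, largest), in the plane of that step's top; axes as the gauge's, z up. Diameter 35.6 mm, 12 mm deep, flat floor, 1 mm chamfer. A disc that fits stands on the floor, its rim 2 mm proud; one too large, or over 1 mm off-centre, stays on the mouth about 11 mm higher
- board_ring (a point): centre of the orange ring (56 mm outside diameter, nearly flush) on the grey sorting board, on the board's top, 6 mm above the bench. The board is 150 x 170 x 6 mm, fixed; the ring lies towards the robot's side of it and the other two discs stand about 90 mm from it
- disc_p_center (a point): one of three look-alike discs, about 90 g: yellow plastic disc 14 mm thick, lower edge chamfered 1 mm, with an upright round steel stem (the grip) 16 mm in diameter and 36 mm tall on it; 50 mm tall in all. Disc diameter 26, 30 or 34 mm, one of each; which is which must be found with the gauge. Point on the axis half-way up, 25 mm above the underside; z up the stem. Any of the three may stand in the ring
- disc_q_center (a point): one of three look-alike discs, about 90 g: yellow plastic disc 14 mm thick, lower edge chamfered 1 mm, with an upright round steel stem (the grip) 16 mm in diameter and 36 mm tall on it; 50 mm tall in all. Disc diameter 26, 30 or 34 mm, one of each; which is which must be found with the gauge. Point on the axis half-way up, 25 mm above the underside; z up the stem. Any of the three may stand in the ring
- disc_r_center (a point): one of three look-alike discs, about 90 g: yellow plastic disc 14 mm thick, lower edge chamfered 1 mm, with an upright round steel stem (the grip) 16 mm in diameter and 36 mm tall on it; 50 mm tall in all. Disc diameter 26, 30 or 34 mm, one of each; which is which must be found with the gauge. Point on the axis half-way up, 25 mm above the underside; z up the stem. Any of the three may stand in the ring
- petri: loose petri dish, 60 x 60 x 15 mm, standing on the bench between the board and the gauge, a bystander; origin under its centre
There are look-alikes about, which are no part of the job. Leave any pink look-alike of the part that bears disc_q_center alone. What is shaped like the part that bears disc_r_center but red is not meant.

How it is judged:
By the outcome, as a careful person would: the job done as asked, in the order asked, and still so for the second after the job is handed in, with the robot touching nothing.
It also fails if it takes over 64 s, if anything falls off the work surface, if the arm or the gripper's body presses on something with over 40 N, if the wrist force passes 120 N, or if a joint passes its speed limit or range.

## Robot

A 6-joint arm with a two-finger parallel gripper is mounted at the origin on a cart in front of the work surface, level with it; the furniture and walls round the work are solid. World frame = base frame: x ahead of the robot, y to its left, z up, the work surface at z = 0. Lengths are in mm, angles in rad, forces in N, time in s.
With the tool pointing down it reaches from about 275 to 775 mm from the base axis. Payload 14.6 kg.
Tool frame: the origin (TCP) lies on the mounting face of the last link; the fingertips stand 173 mm ahead of it and the grasp point (between the pads) lies 155 mm ahead of it; z points along the fingers, x is the direction in which the jaws open and shut, and the axes are right-handed (so a half turn about z gives the same grasp; the last joint's range is limited). The gripper opens to 85 mm and grips with 20 to 120 N. Pads are 22 mm wide; open, the fingers measure 114 mm over their backs; the gripper's body (76 mm by 85 mm) begins 54 mm behind the grasp point. The pads swing forward as they close: fully open they stand 13 mm farther back than shut.
Start: joints at [-1.3, 0.263, -0.048, 1.259, 0, 1.415], TCP at [216.845, -478.129, 404.678] pointing down, gripper open.
Joint ranges: [-2.65, 2.65], [-0.89, 1.7], [-1.18, 1.37], [-2.13, 2.11], [-1.35, 1.29], [-3.14, 3.14]. Speed limits (rad/s): [1.89, 1.89, 2.57, 2.79, 3.14, 3.14].

## Interface

Orientations are given as a unit quaternion [x, y, z, w].
In Python, from rig import manip gives the robot as it stands. The module is installed in compiled form; this text tells all that it offers.
- The arm moves only by the tool carry_out, never from a script. Its argument "series" is a list of rows, each a list of 5 numbers: the opening, from 0 (shut) to 1 (fully open), then the shift along the tool's x, y, z in mm, then the turn about the tool's z in degrees. In form: [[hand, dx, dy, dz, spin], ...]. A call has 1 to 10 rows; each row shifts and turns the commanded pose from where the row before left it, along the tool's axes as they then stand; what a row does not reach is not made up. A row lasts 1/10 s, in which the tool goes at most 50 mm and 8.59 degrees, less where a joint would pass 70% of its speed; a pose out of reach is approached as far as the arm can. A call with a gripper value outside its range is refused whole. The fingers move at their own pace and stop on an object; "squeeze" is the grip in N (left out, the last holds). Time passes only in rows, so rows that do not move let the fingers close. It gives the time, the measured TCP pose, the force and the opening at its end, in the units of the state.
- manip.sense(): the state, without advancing time (a new reading comes with each control period).
- manip.read_camera(name): name is "scene" or "top"; returns the picture (480x640x3 uint8, red, green, blue); there is no depth.
- manip.camera_model(name): a dict with "fx", "fy", "cx", "cy" (pixels), "rvec" (rotation vector, rad) and "tvec" (3), from world to camera coordinates, as OpenCV has them. Camera axes: x right, y down, z forward; pixel columns grow to the right and rows downward; lengths in mm; the calibration is good to about 2 mm. A picture is of the moment at which its call begins. camera_model takes no time and is no camera call.
- manip.close_job(): hands the job in, once; it reports no verdict.
The state is a dict: "time_s": time; "qpos": joint angles; "qd": joint speeds; "effort": joint torques, N m; "tool_pos": TCP position; "orientation": TCP orientation; "contact_force": force on the tool from outside, world axes, zero at the start; "ft_torque": the same for the moment, N m; "grip_width": finger opening in mm.
Only numpy, scipy, OpenCV 4.12 (cv2) and the standard library are available. Lean on these libraries where they do the work, as an engineer would, in place of code of your own. Each camera call takes 0.05 s, during which the arm holds its last target. There are 200 camera calls.

## Working session

There is one attempt and no reset: what is moved stays moved. The work goes in short steps, Python scripts to look and compute and a tool call to move; the robot and the scene stay as the last step left them, time stands still between calls to the robot, and variables do not carry over. Pictures are saved under pics/ and viewed, about 8 in all and at most 12, crops included, and the job is handed in when it is done.

Besides the shell and the picture viewer there is one more tool, called after "Request:" as name(argument=value, ...) on one line, values as JSON. carry_out: Moves the arm, as the interface text tells. Its arguments: {"type":"object","properties":{"series":{"type":"array","items":{"type":"array","items":{"type":"number"}}},"squeeze":{"type":"number"}},"required":["series"]}

```bash
mkdir -p pics; python3 - <<'E'
from rig import manip
import cv2
for n in("scene","top"):
    cv2.imwrite(f"pics/{n}0.png",manip.read_camera(n)[:,:,::-1]); print(n,manip.camera_model(n))
print(manip.sense())
E
```

```text
scene {'fx': 592.2888448820438, 'fy': 592.2888448820438, 'cx': 299.38858116407573, 'cy': 240.80711273984326, 'rvec': array([ 1.83456304, -0.94169287,  0.56071562]), 'tvec': array([-326.74559024,  217.80756824,  891.1491068 ])}
top {'fx': 522.254475010805, 'fy': 522.254475010805, 'cx': 313.77558601404513, 'cy': 243.9193814537846, 'rvec': array([ 2.09683735, -2.09552744,  0.24736062]), 'tvec': array([ -32.81448915,  510.31933789, 1214.04201507])}
{'time_s': 0.1, 'qpos': array([-1.30029263e+00,  2.63459257e-01, -4.88767763e-02,  1.25941767e+00,
        2.51243462e-05,  1.41549765e+00]), 'qd': array([ 0.00031775, -0.00239112,  0.00090841,  0.00205285, -0.00154983,
       -0.00040157]), 'effort': array([ 4.79451672e-03, -6.38578463e+01,  3.85063863e+01,  9.98701056e-03,
       -7.55421752e-05,  1.96381092e-05]), 'tool_pos': array([ 216.82531576, -478.03105921,  404.28010887]), 'orientation': array([ 8.40550805e-01, -5.41732512e-01, -3.49054209e-04, -3.27816676e-04]), 'contact_force': array([0.209188  , 0.08348629, 0.30251962]), 'ft_torque': array([-0.03780897, -0.04277407,  0.0178116 ]), 'grip_width': 85.21320567606934}
```

View pics/top0.png

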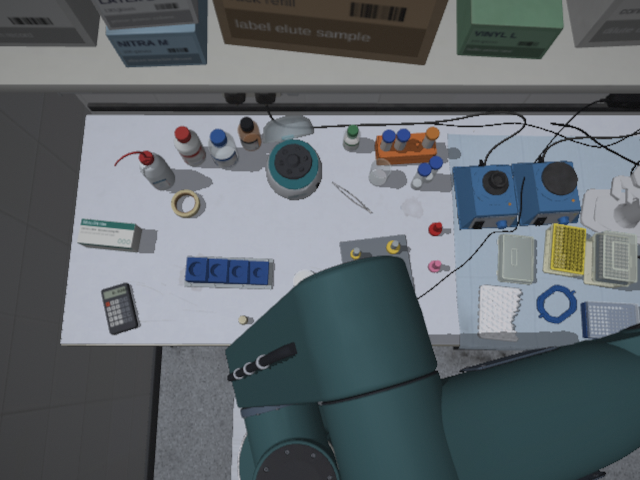

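View pics/scene0.png

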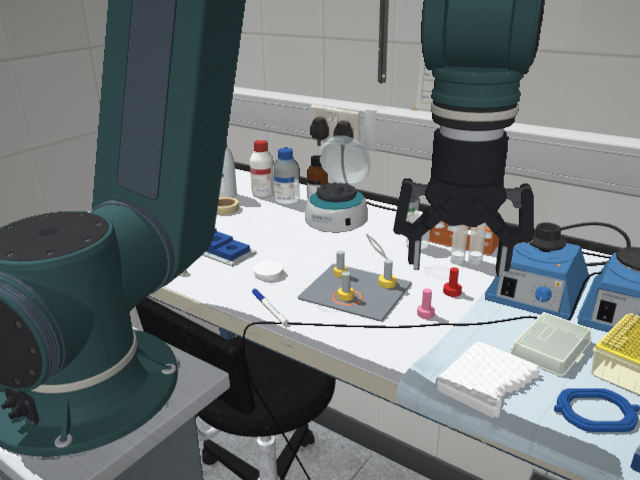

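Top: gauge at (228,271), board around (376,262), two yellow discs at (356,253) and (394,247); the arm hides the ring. Scene: the disc in the orange ring is at (346,290). Other candidates: yellow discs (340,265) and (388,275), pink look-alike (426,303) and red look-alike (453,282). I choose (346,290), and check it in a close crop along with the gauge.

```bash
cat > h.py <<'E'
import numpy as np, cv2
from rig import manip
def cam(n):
    m=manip.camera_model(n); K=np.array([[m['fx'],0,m['cx']],[0,m['fy'],m['cy']],[0,0,1.]])
    return K,np.array(m['rvec']),np.array(m['tvec'])
def ray(n,uv,z):
    K,r,t=cam(n);R=cv2.Rodrigues(r)[0];d=R.T@np.linalg.solve(K,[uv[0],uv[1],1]);c=-R.T@t
    return c+d*(z-c[2])/d[2]
def proj(n,P):
    K,r,t=cam(n);return cv2.projectPoints(np.float64(P).reshape(-1,1,3),r,t,K,None)[0].reshape(-1,2)
E
python3 - <<'E'
from h import *
a=cv2.imread('pics/top0.png')[248:298,172:284]; b=cv2.imread('pics/scene0.png')[230:330,280:480]
a=cv2.resize(a,None,fx=7,fy=6,interpolation=3)[:, :784]; b=cv2.resize(b[:75,:],(784,294),interpolation=3)
cv2.imwrite('pics/c1.png',np.vstack([a,b]))
for uv,z in(((346,297),6),((340,272),6),((388,283),6)): print('scene',ray('scene',uv,z))
for uv,z in(((199,269),20),((219,270),27),((238,271),34),((259,272),41)): print('top',ray('top',uv,z))
E
```

```text
scene [ 431.03328016 -194.32435702    6.        ]
scene [ 505.55186006 -132.67485669    6.        ]
scene [ 519.79546217 -232.83502875    6.        ]
top [455.61354527 253.43507243  20.        ]
top [451.79691583 202.19797944  27.        ]
top [448.00858066 154.01628221  34.        ]
top [444.25282731 101.50329554  41.        ]
```

View pics/c1.png

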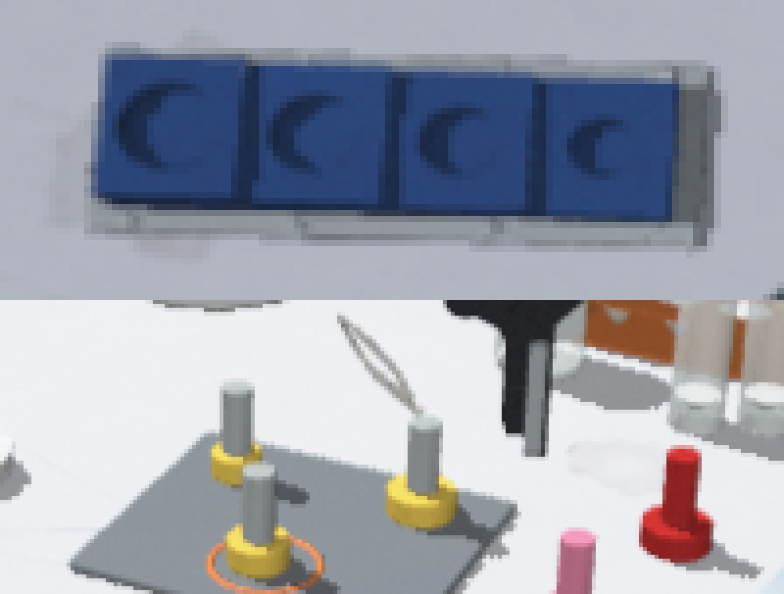

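The crop shows the largest bore at crop (160,125) on the left (+y) and the smallest at (600,145) on the right. The yellow disc in the orange ring is at crop (260,545), separate from the pink and red ones, so the choice holds. First I turn the jaws to the gauge's x axis.

Request:
carry_out(series=[[0.6,0,0,0,-7.7],[0.6,0,0,0,-7.7],[0.6,0,0,0,-7.7],[0.6,0,0,0,-7.7],[0.6,0,0,0,-7.7],[0.6,0,0,0,-7.7],[0.6,0,0,0,-7.7],[0.6,0,0,0,-7.4],[0.6,0,0,0,0]], squeeze=40)

```text
time_s: 1.0
tool_pos: [216.8, -478.1, 404.4]
orientation: [0.999, -0.037, -0.0, -0.0]
contact_force: [0.8, 0.0, -0.0]
grip_width: 51.2
```

Request:
carry_out(series=[[0.6,24,-37.4,10,0],[0.6,24,-37.4,10,0],[0.6,24,-37.4,10,0],[0.6,24,-37.4,10,0],[0.6,24,-37.4,10,0],[0.6,24,-37.4,10,0],[0.6,24,-37.4,10,0],[0.6,24,-37.4,10,0],[0.6,0,0,0,0],[0.6,0,0,0,0]])

```text
time_s: 2.0
tool_pos: [431.0, -193.4, 324.4]
orientation: [0.999, -0.038, -0.0, -0.0]
contact_force: [-0.1, -0.5, -0.1]
grip_width: 51.1
```

```bash
python3 - <<'E'
from h import *
s=manip.read_camera('scene')[:,:,::-1];t=manip.read_camera('top')[:,:,::-1]
cv2.imwrite('pics/s1.png',s);cv2.imwrite('pics/t1.png',t)
a=cv2.resize(s[170:320,180:440],(780,450),interpolation=3);cv2.imwrite('pics/c2.png',np.vstack([a,cv2.resize(t[245:295,170:430],(780,150),interpolation=3)]))
print(manip.sense()['tool_pos'])
E
```

```text
[ 430.48503928 -194.79356937  324.84025162]
```

View pics/c2.png

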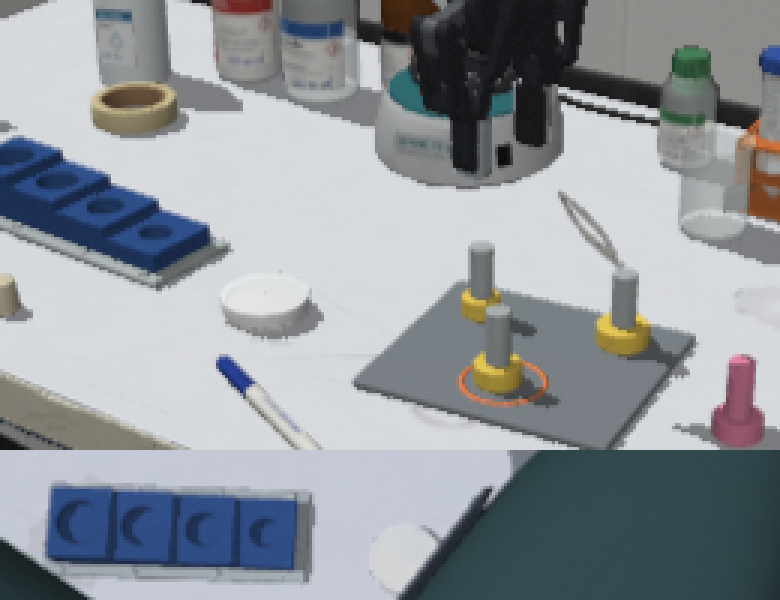

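The scene crop shows the ring disc at crop (497,370), i.e. pixel (346,293), with the gripper still up and behind it. All four bores are visible at crop (156,232), (106,205), (58,180) and (12,153). I fit the gauge and disc masks with the known geometry.

```bash
cat >> h.py <<'E'
from scipy.optimize import minimize
S=8
def fill(shape,hulls,n,off,cut=()):
    m=np.zeros((shape[0]*S,shape[1]*S),np.uint8)
    for L,v in((hulls,255),(cut,0)):
        for P in L:
            p=(proj(n,P)-off+0.5)*S-0.5
            cv2.fillConvexPoly(m,cv2.convexHull(np.round(p*16).astype(np.int32)),v,shift=4)
    return cv2.resize(m,(shape[1],shape[0]),interpolation=cv2.INTER_AREA)/255.
def circ(x,y,z,r):
    a=np.linspace(0,2*np.pi,48);return np.c_[x+r*np.cos(a),y+r*np.sin(a),0*a+z]
def gauge(n,img,box,p0):
    u0,v0,u1,v1=box;c=img[v0:v1,u0:u1].astype(float)
    m=np.clip((c[:,:,0]-c[:,:,2]-30)/40,0,1)   # BGR blue
    def H(p):
        x,y,t=p;cs,sn=np.cos(t),np.sin(t);o=[]
        for i in range(4):
            X=np.array([[a,b,z] for a in(-29,29) for b in(-100+50*i,-50+50*i) for z in(6,20+7*i)],float)
            o.append(np.c_[x+cs*X[:,0]-sn*X[:,1],y+sn*X[:,0]+cs*X[:,1],X[:,2]])
        return o
    f=lambda p:np.abs(fill(m.shape,H((p[0],p[1],p[2]/100)),n,(u0,v0))-m).sum()/m.sum()
    return minimize(f,p0,method='Nelder-Mead',options=dict(initial_simplex=np.array(p0)+np.array([[0,0,0],[8,0,0],[0,8,0],[0,0,4.]]),xatol=.02,fatol=1e-5))
def disc(n,img,box,p0,z):
    "p=(x,y,dia); z underside"
    u0,v0,u1,v1=box;c=img[v0:v1,u0:u1].astype(float)
    m=np.clip((c[:,:,2]-c[:,:,0]-50)/60,0,1)*(c[:,:,1]>c[:,:,2]*.62)
    def f(p):
        x,y,d=p;h=np.r_[circ(x,y,z,d/2-1),circ(x,y,z+1,d/2),circ(x,y,z+14,d/2)]
        s=np.r_[circ(x,y,z+14,8),circ(x,y,z+50,8)]
        return np.abs(fill(m.shape,[h],n,(u0,v0),[s])-m).sum()/m.sum()
    return minimize(f,p0,method='Nelder-Mead',options=dict(initial_simplex=np.array(p0)+np.array([[0,0,0],[5,0,0],[0,5,0],[0,0,4.]]),xatol=.02,fatol=1e-5))
E
python3 - <<'E'
from h import *
s=cv2.imread('pics/s1.png');t=cv2.imread('pics/t1.png')
t0=cv2.imread('pics/top0.png')
for n,i,b in(('scene',s,(150,200,262,270)),('top',t0,(176,248,282,296))):
    r=gauge(n,i,b,[450,178,-7.5]);print(n,r.x,r.fun)
for b,p in(((330,270,362,305),(431,-194,30)),((328,250,352,280),(505,-133,28)),((375,255,403,292),(520,-233,30))):
    r=disc('scene',s,b,p,6);print(r.x,r.fun)
E
```

```text
scene [453.55812815 184.55739514  -5.53468374] 0.3628295080415537
top [451.60259794 182.59459726  -5.20623863] 0.22198992023196762
[ 432.0058775  -192.09364773   27.32694616] 0.5338126322754797
[ 496.94225857 -132.53485492   15.52989094] 0.439058559820678
[ 516.32772669 -231.97614525   30.58851901] 0.21718411242370686
```

```bash
python3 - <<'E'
s=open('h.py').read()
s=s.replace("m=np.clip((c[:,:,0]-c[:,:,2]-30)/40,0,1)","m=np.clip(((c[:,:,0]-c[:,:,2])/(c.max(2)+8)-.2)/.36,0,1)")
s=s.replace("m=np.clip((c[:,:,2]-c[:,:,0]-50)/60,0,1)*(c[:,:,1]>c[:,:,2]*.62)","m=np.clip(((c[:,:,2]-c[:,:,0])/(c.max(2)+5)-.12)/.5,0,1)*(c[:,:,1]>c[:,:,2]*.66)")
open('h.py','w').write(s)
E
python3 - <<'E'
from h import *
s=cv2.imread('pics/s1.png');t0=cv2.imread('pics/top0.png')
for n,i,b in(('scene',s,(150,200,262,270)),('top',t0,(176,248,282,296))):
    r=gauge(n,i,b,[450,178,-7.5]);print(n,r.x,r.fun)
for b,p in(((330,270,362,305),(431,-194,30)),((328,250,352,280),(505,-133,28)),((375,255,403,292),(520,-233,30))):
    r=disc('scene',s,b,p,6);print(r.x,r.fun)
c=s[283:302,346].tolist();print(c[::2]);print(s[245,225:235].tolist(),t0[270,205:212].tolist())
E
```

```text
scene [452.14878263 182.38260043  -5.09169765] 0.052666438361863
top [450.82677431 181.79673616  -4.31804112] 0.06019604521552693
[ 431.52812555 -192.66607505   29.1005655 ] 0.3925131239481284
[ 498.57447884 -135.96603766   23.24148801] 0.3632014774946312
[ 516.17262576 -232.48565938   32.89171504] 0.0690885433918284
[[115, 115, 111], [115, 115, 110], [115, 114, 111], [113, 112, 109], [114, 112, 108], [76, 178, 208], [59, 144, 169], [55, 131, 154], [54, 131, 153], [70, 84, 88]]
[[124, 71, 41], [134, 76, 44], [118, 68, 39], [105, 61, 35], [102, 59, 35], [101, 59, 36], [100, 58, 35], [102, 59, 36], [102, 58, 33], [105, 61, 36]] [[118, 68, 42], [81, 47, 30], [73, 44, 28], [77, 46, 30], [112, 64, 40], [85, 51, 33], [65, 39, 26]]
```

Request:
carry_out(series=[[0.6,1.2,-2.0,25,0],[0.6,0,0,25,0],[0.6,0,0,25,0],[0.6,0,0,25,0],[0.6,0,0,15,0],[0.6,0,0,10,0],[0.6,0,0,0,0],[0,0,0,0,0],[0,0,0,0,0],[0,0,0,0,0]])

```text
time_s: 3.1
tool_pos: [432.3, -192.5, 200.4]
orientation: [0.999, -0.038, 0.001, 0.0]
contact_force: [-1.4, 0.0, 3.9]
grip_width: 14.6
```

Request:
carry_out(series=[[0,0,0,0,0],[0,0,0,0,0],[0,0,0,0,0],[0,0,0,0,0]])

```text
time_s: 3.5
tool_pos: [432.4, -192.5, 200.4]
orientation: [0.999, -0.038, 0.001, 0.001]
contact_force: [-1.4, 0.2, 7.0]
grip_width: 14.7
```

```bash
python3 - <<'E'
from h import *
s=manip.read_camera('scene')[:,:,::-1];cv2.imwrite('pics/s2.png',s)
cv2.imwrite('pics/c3.png',cv2.resize(s[170:330,240:480],(720,480),interpolation=3))
q=manip.sense();print(q['tool_pos'],q['grip_width'],q['contact_force'])
r=disc('scene',s,(331,270,362,305),(431,-194,30),6);print(r.x,r.fun)
E
```

```text
[ 432.32982456 -192.47922907  200.41386701] 14.91974930132197 [-1.92732409 -1.31915592  6.48714852]
[ 433.91386612 -193.11324077   28.88254856] 0.2795561888701889
```

View pics/c3.png

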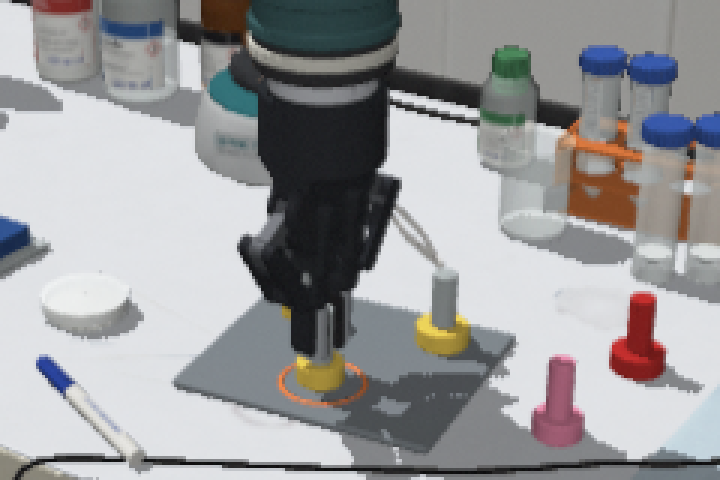

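The stem is between the fingers at crop (320,330) and the disc is centred in the ring. I lift and carry it.

Request:
carry_out(series=[[0,0,0,-10,0],[0,0,0,-20,0],[0,0,0,-20,0],[0,0,0,-20,0],[0,0,0,-10,0],[0,0,0,0,0]])

```text
time_s: 4.15
tool_pos: [432.4, -192.4, 281.0]
orientation: [0.999, -0.037, 0.001, 0.001]
contact_force: [-0.0, -0.3, -1.5]
grip_width: 14.7
```

Request:
carry_out(series=[[0,-0.7,-20,0,0],[0,-0.7,-35,0,0],[0,-0.7,-40,0,0],[0,-0.8,-40,0,0],[0,-0.8,-40,0,0],[0,-0.8,-40,0,0],[0,-0.8,-40,0,0],[0,-0.8,-30,0,0],[0,-0.8,-15,0,0],[0,0,0,20,0]])

```text
time_s: 5.15
tool_pos: [448.1, 109.3, 260.1]
orientation: [0.999, -0.036, 0.001, -0.0]
contact_force: [0.3, -0.4, -1.0]
grip_width: 14.8
```

Request:
carry_out(series=[[0,0,0,10,0],[0,0,0,0,0],[0,0,0,0,0]])

```text
time_s: 5.45
tool_pos: [447.7, 107.0, 249.6]
orientation: [0.999, -0.038, -0.0, 0.0]
contact_force: [0.2, 0.2, -0.8]
grip_width: 14.6
```

```bash
python3 - <<'E'
from h import *
s=manip.read_camera('scene')[:,:,::-1];cv2.imwrite('pics/s3.png',s)
t=manip.read_camera('top')[:,:,::-1];cv2.imwrite('pics/t3.png',t)
q=manip.sense();P=q['tool_pos'];print(P,q['orientation'],q['grip_width'],q['contact_force'])
z=P[2]-194.4
c=proj('scene',[P[0],P[1],z+7])[0];u,v=c.astype(int);print(c,z)
r=disc('scene',s,(u-16,v-16,u+16,v+16),(P[0],P[1],30),z);print(r.x,r.fun)
cv2.imwrite('pics/c4.png',np.vstack([cv2.resize(s[170:290,150:310],(640,480),interpolation=3),cv2.resize(t[250:280,170:330],(640,120),interpolation=3)]))
E
```

```text
[447.96103394 107.07488899 250.1111447 ] [ 9.99281630e-01 -3.78966502e-02  2.60332955e-04 -2.75920502e-05] 14.62163998710667 [ 1.68190973 -0.47418837 -0.9504149 ]
[229.23690021 228.70131951] 55.71114469562062
[448.57646534 107.24304564  27.30189568] 0.08703845169726745
```

View pics/c4.png

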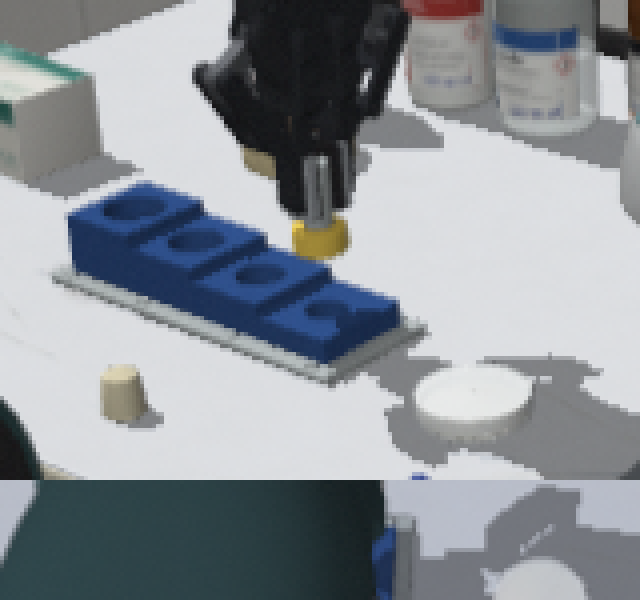

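The scene crop shows the disc held upright above step 1 at crop (320,238), with bore 1 at (325,308). The camera's disc estimate agrees with the arm to 0.6 mm. I lower it to bore 1.

Request:
carry_out(series=[[0,0,0,10,0],[0,0,0,10,0],[0,0,0,8,0],[0,0,0,4,0],[0,0,0,0,0],[0,0,0,0,0]])

```text
time_s: 6.15
tool_pos: [447.8, 107.4, 217.7]
orientation: [0.999, -0.038, -0.0, -0.0]
contact_force: [0.3, 0.3, -0.2]
grip_width: 14.4
```

Request:
carry_out(series=[[0,0,0,1,0],[0,0,0,1,0],[0,0,0,1,0],[0,0,0,0.5,0],[0,0,0,0,0]])

```text
time_s: 6.65
tool_pos: [447.8, 107.4, 214.4]
orientation: [0.999, -0.038, 0.0, -0.0]
contact_force: [-2.2, -0.3, 4.5]
grip_width: 15.0
```

Request:
carry_out(series=[[0,0,0,0.4,0],[0,0,0,0,0],[0,0,0,0,0]])

```text
time_s: 6.95
tool_pos: [447.8, 107.4, 214.4]
orientation: [0.999, -0.038, 0.0, -0.0]
contact_force: [-3.4, 0.3, 12.1]
grip_width: 14.8
```

Bore 1 touched at its rim with 12 N and did not drop. On to bore 2.

Request:
carry_out(series=[[0,0,0,-10,0],[0,0,0,-10,0],[0,-0.3,-10,0,0],[0,-0.4,-15,0,0],[0,-0.3,-15,0,0],[0,-0.3,-9.9,0,0],[0,0,0,5,0],[0,0,0,4,0],[0,0,0,0,0],[0,0,0,0,0]])

```text
time_s: 7.95
tool_pos: [450.1, 156.8, 224.6]
orientation: [0.999, -0.038, -0.0, 0.0]
contact_force: [0.5, 0.6, -1.3]
grip_width: 14.7
```

Request:
carry_out(series=[[0,0,0,1,0],[0,0,0,1,0],[0,0,0,1,0],[0,0,0,0.7,0],[0,0,0,0,0]])

```text
time_s: 8.45
tool_pos: [450.2, 157.2, 221.3]
orientation: [0.999, -0.038, 0.0, 0.0]
contact_force: [-2.3, -0.7, 5.0]
grip_width: 14.9
```

Contact at the rim of bore 2 as well. I search about 1.2 mm around it under light pressure before ruling it out.

Request:
carry_out(series=[[0,0,0,0.2,0],[0,1.2,0,0,0],[0,-0.6,1.0,0,0],[0,-1.2,0,0,0],[0,0,0,0,0]])

```text
time_s: 8.95
tool_pos: [449.8, 156.4, 221.3]
orientation: [0.999, -0.037, 0.001, -0.0]
contact_force: [0.9, 1.5, 6.2]
grip_width: 14.7
```

Request:
carry_out(series=[[0,-0.6,-1.0,0,0],[0,0.6,-1.0,0,0],[0,1.2,0,0,0],[0,0,0,0,0]])

```text
time_s: 9.35
tool_pos: [450.4, 157.8, 221.3]
orientation: [0.999, -0.038, -0.0, 0.001]
contact_force: [-5.6, -5.8, 16.1]
grip_width: 14.9
```

```bash
python3 - <<'E'
from h import *
s=manip.read_camera('scene')[:,:,::-1];cv2.imwrite('pics/s4.png',s)
q=manip.sense();P=q['tool_pos'];print(P,q['contact_force'],q['ft_torque'])
z=P[2]-194.4
u,v=proj('scene',[P[0],P[1],z+7])[0].astype(int)
r=disc('scene',s,(u-16,v-16,u+16,v+16),(P[0],P[1],30),z);print(r.x,r.fun)
r=gauge('scene',cv2.imread('pics/s3.png'),(150,200,262,270),[450,182,-5]);print(r.x,r.fun)
E
```

```text
[450.41611873 157.75248147 221.25394559] [-6.07109268 -6.58076201 16.71981517] [-1.39248625  1.30198957  0.01148223]
[452.21822803 158.43663166  27.5855137 ] 0.08917023311096281
[452.35621504 182.74073325  -4.76092364] 0.05363829009415003
```

```bash
python3 - <<'E'
from h import *
s=cv2.imread('pics/s4.png')
for b,p in(((326,250,354,280),(500,-133,28)),((372,258,405,292),(517,-233,32))):
    r=disc('scene',s,b,p,6);print(r.x,r.fun)
cv2.imwrite('pics/c5.png',np.hstack([cv2.resize(s[190:270,150:250],(500,400),interpolation=3),cv2.resize(s[240:320,320:380],(300,400),interpolation=3)]))
E
```

```text
[ 497.92764805 -137.30686746   24.76391975] 0.05960844113360268
[ 516.02407153 -232.615589     32.84500812] 0.07122385564694211
```

View pics/c5.png

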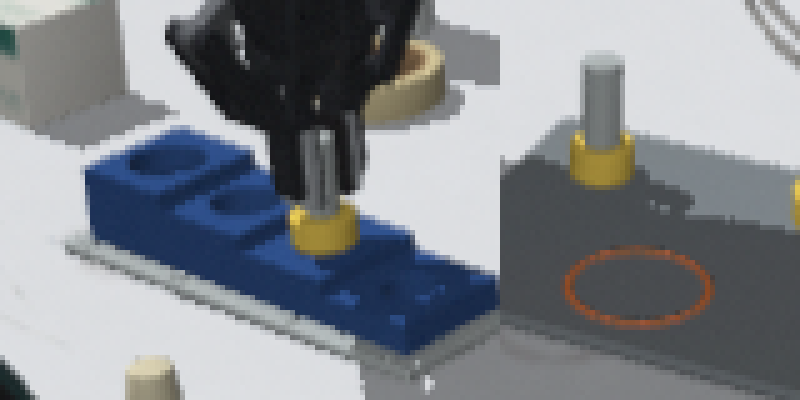

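The crop shows the disc sitting on top of step 2 and not in its bore. The disc left on the board at crop (603,160) fits as clearly smaller (24.8 mm), and the third as larger (32.8 mm). So the held one is likely the middle size, and bore 2 is rightly refused. On to bore 3.

Request:
carry_out(series=[[0,0,0,-10,0],[0,0,0,-10,0],[0,-0.4,-10,0,0],[0,-0.5,-15,0,0],[0,-0.5,-15,0,0],[0,-0.3,-9.1,0,0],[0,0,0,4,0],[0,0,0,4,0],[0,0,0,0,0],[0,0,0,0,0]])

```text
time_s: 10.4
tool_pos: [452.8, 206.9, 232.7]
orientation: [0.999, -0.038, -0.0, 0.0]
contact_force: [0.3, -0.8, -0.7]
grip_width: 14.6
```

```bash
python3 - <<'E'
from h import *
q=manip.sense();P=q['tool_pos'];print(P,q['contact_force'])
z=P[2]-194.4
for k in range(3):
    s=manip.read_camera('scene')[:,:,::-1]
    u,v=proj('scene',[P[0],P[1],z+7])[0].astype(int)
    r=disc('scene',s,(u-16,v-16,u+16,v+16),(P[0],P[1],29),z);print(r.x,r.fun)
    r=disc('scene',s,(u-16,v-16,u+16,v+16),(P[0]+1,P[1]-2,31),z);print(r.x,r.fun)
cv2.imwrite('pics/s5.png',s)
E
```

```text
[452.790694   206.91565986 232.67795135] [ 0.32292566 -0.78163029 -0.6981097 ]
[454.26484333 207.96647103  27.62829106] 0.10048833443399871
[454.2127601  207.97205128  27.49143796] 0.0998489046025968
[454.53270584 208.18913101  27.62432882] 0.10191552798137514
[454.44924188 208.12188508  27.61334616] 0.10271790904781636
[455.12276493 208.51610402  27.51323055] 0.09915985138240788
[454.87396661 208.44841292  27.59843311] 0.09920705780939447
```

Request:
carry_out(series=[[0,-0.4,0,1,0],[0,0,0,1,0],[0,0,0,1,0],[0,0,0,1,0],[0,0,0,0.7,0],[0,0,0,0,0]])

```text
time_s: 11.15
tool_pos: [452.4, 207.3, 228.0]
orientation: [0.999, -0.038, -0.0, 0.0]
contact_force: [-0.0, -0.1, -1.5]
grip_width: 14.4
```

Request:
carry_out(series=[[0,0,0,0.5,0],[0,0,0,0.5,0],[0,0,0,0.3,0],[0,0,0,0,0]])

```text
time_s: 11.55
tool_pos: [452.4, 207.3, 226.8]
orientation: [0.999, -0.038, -0.0, 0.0]
contact_force: [-0.5, -1.2, -0.4]
grip_width: 14.6
```

It is going in with no force. I keep going down towards the floor, expected at TCP z of about 216.4.

Request:
carry_out(series=[[0,0,0,1,0],[0,0,0,1,0],[0,0,0,1,0],[0,0,0,1,0],[0,0,0,1,0],[0,0,0,1,0],[0,0,0,0,0]])

```text
time_s: 12.25
tool_pos: [452.4, 207.3, 220.7]
orientation: [0.999, -0.038, -0.0, 0.0]
contact_force: [-1.0, -0.6, -1.6]
grip_width: 14.3
```

Request:
carry_out(series=[[0,0,0,1,0],[0,0,0,1,0],[0,0,0,1,0],[0,0,0,1,0],[0,0,0,0.4,0],[0,0,0,0,0]])

```text
time_s: 12.85
tool_pos: [452.4, 207.3, 216.5]
orientation: [0.999, -0.038, -0.0, 0.0]
contact_force: [-3.4, -2.0, 1.6]
grip_width: 14.8
```

On the floor. I press slightly, open and rise straight up.

Request:
carry_out(series=[[0,0,0,0.3,0],[0,0,0,0,0],[0.3,0,0,0,0],[0.5,0,0,0,0],[0.5,0,0,0,0],[0.5,0,0,0,0],[0.5,0,0,0,0]])

```text
time_s: 13.55
tool_pos: [452.5, 207.4, 216.2]
orientation: [0.999, -0.038, 0.0, -0.0]
contact_force: [-0.4, 0.5, -0.3]
grip_width: 42.8
```

Request:
carry_out(series=[[0.5,0,0,-10,0],[0.5,0,0,-20,0],[0.5,0,0,-30,0],[0.5,0,0,-30,0],[0.5,0,0,-30,0],[0.5,0,0,-20,0],[0.5,0,0,0,0],[0.5,0,0,0,0]])

```text
time_s: 14.35
tool_pos: [452.4, 207.3, 356.5]
orientation: [0.999, -0.038, 0.0, -0.0]
contact_force: [-0.0, 0.5, 0.4]
grip_width: 42.7
```

```bash
python3 - <<'E'
from h import *
q=manip.sense();print(q['tool_pos'],q['contact_force'],q['grip_width'])
s=manip.read_camera('scene')[:,:,::-1]
cv2.imwrite('pics/c6.png',np.hstack([cv2.resize(s[160:280,140:260],(500,500),interpolation=3),cv2.resize(s[240:320,330:410],(300,500),interpolation=3)]))
print(proj('scene',[[452.5,207.3,72],[452.5,207.3,83]]))
E
```

```text
[452.36934138 207.29644781 356.54749481] [-0.01189638  0.50889175  0.37520429] 42.73198796993228
[[196.58488619 213.75215275]
 [196.07844544 209.10962926]]
```

View pics/c6.png

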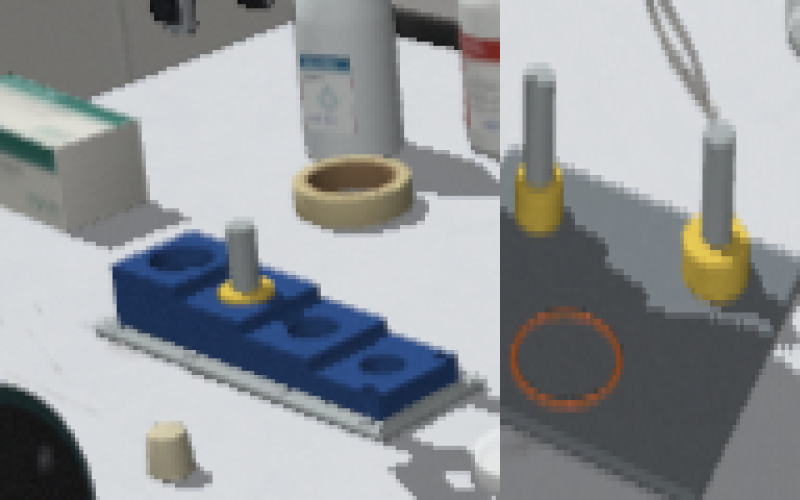

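The disc stands upright in bore 3, only a thin yellow rim showing at crop (246,290). Its stem top is at pixel (198,214), against (197,214) predicted for fully down. The other two discs are in place, and I hand the job in.

```bash
python3 -c "
from rig import manip
print(manip.close_job())"
```

```text
the job is handed in; nothing more can be done
None
```

The disc from the orange ring is standing fully down in bore 3, released, and the job is handed in after about 14.5 s of robot time.

- **Bore 1:** I pressed it flat on the mouth with about 12 N and it did not drop.
- **Bore 2:** I pressed it at the centre with about 5 N. I then searched about 1.2 mm around the centre, reading up to 17 N, and it did not drop.
- **Bore 3:** It went in with no resistance to the floor, and I opened the gripper and rose clear. Bore 4 was never touched.

**Last checks:** The final picture shows the disc upright with only a thin rim above step 3. Its stem top is within about a pixel of where a fully seated disc should be. The gripper is about 140 mm clear and the force reads about zero. The other two discs are in place. The petri dish was only partly in that last view; I never went near it at table height.

**Disagreements:** The camera and arm readings of the held disc's position differed by 0.6 to 2 mm, within the stated calibration. The camera measured the disc at about 27.5 mm, which on its own fits neither 26 nor 30 mm. The other two measured about 25 and 33 mm, which makes this the 30 mm disc, and the gauge confirmed it.

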